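Sort loose fittings into the carrying tray and hold it up level by its handle

TASK

Put the loose brass nipple and the two loose cable glands into the two-bay carrying tray, each into the bay that already holds one of its kind, lowering them in rather than dropping them, with the tray standing on the bench. Then swing the tray's folded handle upright and, by its black grip, lift the tray straight up without tipping it until its underside is about 12 cm above the bench; finish while still holding it there, level and steady. Leave the multimeter, the side cutters and the roll of tape where they are.

Things in the scene. Friction and masses are not known exactly. Their poses are not given: they have to be found in the camera images.
- tray: grey open tray, 136 (x) by 196 (y) mm, 3 mm walls, rim 50 mm high, inner floor 8 mm up, 0.45 to 0.6 kg, loose. Origin: centre of its underside, z up. A divider (49 mm high) at y = 0 makes two bays, 130 (x) by 93 (y) mm each. Ears in the middle of the end walls (y = +-98 mm) rise to 75 mm; the handle's pivot axis runs along tray y at x = 0, z = 60 mm.
- bay_left (a point): centre of the floor of the bay on the tray's +y side
- bay_right (a point): centre of the floor of the bay on the tray's -y side
- bail (a joint): swing of the tray's wire handle, rad: 0 = folded towards tray -x (bar 0.35 rad above the horizontal: 94 mm in front of and 34 mm above the pivot axis), 1.22 = upright, 2.44 = folded towards +x. Stiffish: about 1 N at the bar; stays where it is left. If it is not upright when lifted, the tray hangs tilted.
- sleeve: black grip sleeve on the handle's bar, 100 mm long, 17 mm diameter, along tray y; origin: its middle, 100 mm from the pivot axis (94 mm above the bench when folded, 160 mm upright). It spins freely on the bar (ignore its yaw), so a pinched sleeve need not turn with the handle, and the hanging tray can swing under it and settles.
- brass_nipple_a: brass hexagon nipple standing on end, 44 mm tall, about 90 g: threaded ends 20 mm across, hexagon collar 28 mm across at mid height (16 to 28 mm up). Origin: centre of its underside, z up. It can be pinched on the upper thread (top 14 mm), any yaw. This one stands loose on the bench.
- brass_nipple_b: brass hexagon nipple standing on end, 44 mm tall, about 90 g: threaded ends 20 mm across, hexagon collar 28 mm across at mid height (16 to 28 mm up). Origin: centre of its underside, z up. It can be pinched on the upper thread (top 14 mm), any yaw. This one already stands in one of the two bays, in the +x third of it (which bay differs); nipples belong there.
- gland_a: white plastic cable gland lying on its flats, 22 mm wide (x), 36 mm long (y), 22 mm high, about 12 g. Origin: centre of its underside, y along its length; pinch it across its 22 mm width (x). Loose on the bench.
- gland_b: white plastic cable gland lying on its flats, 22 mm wide (x), 36 mm long (y), 22 mm high, about 12 g. Origin: centre of its underside, y along its length; pinch it across its 22 mm width (x). Loose on the bench.
- gland_c: white plastic cable gland lying on its flats, 22 mm wide (x), 36 mm long (y), 22 mm high, about 12 g. Origin: centre of its underside, y along its length; pinch it across its 22 mm width (x). This one already lies in the other bay, in the +x third of it, its length roughly along the tray's y; glands belong there.
- multimeter: bystander: yellow and black multimeter on its back, 135 x 68 x 37 mm, loose; origin: centre of its underside. Leave it alone.
- side_cutters: bystander: red-handled side cutters lying flat, 52 x 118 x 11 mm, loose; origin: centre of the underside. Leave alone.
- tape_1: bystander: roll of black tape lying flat, 62 mm across, 19 mm high, loose; origin: centre of its underside. Leave alone.
Things that resemble listed ones, but are neither listed nor needed, are in the scene too. Leave any turquoise look-alike of the gland_c alone. What is shaped like the brass_nipple_a but blue or red is not meant.

How it is judged:
By the outcome, as a careful person would: the job done as asked, in the order asked, and still so for the second after the job is handed in, while the arm keeps its last pose, push and grip.
It also fails if it takes over 72 s, if anything falls off the work surface, if the arm or the gripper's body presses on something with over 40 N, if the wrist force passes 120 N, or if a joint passes its speed limit or range.

ROBOT

A 7-joint arm with a two-finger parallel gripper is mounted at the origin on a cart in front of the work surface, level with it; the furniture and walls round the work are solid. World frame = base frame: x ahead of the robot, y to its left, z up, the work surface at z = 0. Lengths are in m, angles in rad, forces in N, time in s.
With the tool pointing down it reaches from about 0.425 to 0.925 m from the base axis. Payload 6.8 kg.
Tool frame: the origin (TCP) lies on the centre line of the jaws, within the pads' length; the fingertips stand robot.tips_ahead ahead of it and the grasp point (between the pads) lies 3 mm ahead of it (robot.tips_ahead is the distance from the TCP to the fingertips, in m); z points along the fingers, y is the line along which they close (so a half turn about z gives the same grasp; the last joint's range is limited). The gripper opens to 85 mm and grips with 20 to 120 N. Pads are 22 mm wide; open, the fingers measure 114 mm over their backs; the gripper's body (76 mm by 85 mm) begins 54 mm behind the grasp point. The pads swing forward as they close: fully open they stand 13 mm farther back than shut.
Start: joints at [1.091, 0.477, 0.022, 1.555, -0.011, 1.109, -0.083], TCP at [0.245, -0.629, 0.253] pointing down, gripper open.
Joint ranges: [-2.96, 2.96], [-0.34, 2.1], [-1.41, 1.46], [0.24, 2.44], [-1.37, 4.51], [0.17, 1.92], [-2.96, 2.96]. Speed limits (rad/s): [2.39, 2.39, 3.14, 3.14, 3.14, 3.14, 3.14].

INTERFACE

Orientations are given as a unit quaternion [w, x, y, z].
In Python, from station import robot gives the robot as it stands. The module is installed in compiled form; this text tells all that it offers.
- The arm moves only by the tool apply_moves, never from a script. Its argument "deltas" is text: rows parted by semicolons, each of 7 numbers parted by spaces: the turn, a rotation vector about the world's x, y, z in degrees, then the shift along the world's x, y, z in m, then the opening in per cent of the stroke, from 0 (shut) to 100 (fully open). In form: wx wy wz x y z grip; .... A call has 1 to 10 rows; each row shifts and turns the commanded pose from where the row before left it; what a row does not reach is not made up. A row lasts 1/12 s, in which the tool goes at most 41.7 mm and 7.16 degrees, less where a joint would pass 70% of its speed; a pose out of reach is approached as far as the arm can. A call with a gripper value outside its range is refused whole. The fingers move at their own pace and stop on an object; "grip_force" is the grip in N (left out, the last holds). Time passes only in rows, so rows that do not move let the fingers close. It gives the time, the measured TCP pose, the force, the opening and the grip force at its end, in the units of the state.
- robot.observe(): the state, without advancing time (a new reading comes with each control period).
- robot.snapshot(name): name is "scene" or "top" or "wrist"; returns a dict with "frame" (420x560x3 uint8, blue, green, red), "range_z" (420x560 float32, m along the optical axis (not along the pixel's ray), 0 where there is no reading), "mtx" (3x3 intrinsics, pixels), "origin" and "attitude" of the camera in the world; the wrist camera has in their place "tool_from_camera" (4x4, takes a point from camera to tool coordinates, whose origin is the TCP and whose axes are the flange's). Camera axes: x right, y down, z forward; pixel columns grow to the right and rows downward; lengths in m; the calibration is good to about 2 mm. The wrist camera is an equidistant fisheye: a pixel r from the principal point sees the ray r / f radians off the axis. A picture is of the moment at which its call begins: read the wrist's pose just before it.
- robot.close_job(): hands the job in; it is judged then, once.
The state is a dict: "time": time; "joint_positions": joint angles; "joint_vel": joint speeds; "effort": joint torques, N m; "eef_pos": TCP position; "eef_rot": TCP orientation; "contact_force": force on the tool from outside, world axes, zero at the start; "wrist_torque": the same for the moment, N m; "finger_gap": opening from 0.0 (shut) to 1.0 (fully open); "gripper_force": force on a finger pad.
Only numpy, scipy, OpenCV 4.12 (cv2) and the standard library are available. Lean on these libraries where they do the work, as an engineer would, in place of code of your own. Each camera call takes 0.05 s, during which the arm holds its last target. There are 200 camera calls.

## Working session

There is one attempt and no reset: what is moved stays moved. The work goes in short steps, Python scripts to look and compute and a tool call to move; the robot and the scene stay as the last step left them, time stands still between calls to the robot, and variables do not carry over. Pictures are saved under pics/ and viewed, at most 10 in all, crops included, and the job is handed in when it is done.

Besides the shell and the picture viewer there is one more tool, called after "Request:" as name(argument=value, ...) on one line, values as JSON. apply_moves: Moves the arm, as the interface text tells. Its arguments: {"type":"object","properties":{"deltas":{"type":"string"},"grip_force":{"type":"number"}},"required":["deltas"]}

```bash
mkdir -p pics; cat > h.py <<'E'
import numpy as np, cv2
from station import robot
from scipy.spatial.transform import Rotation as R
def snap(n):
    s=robot.snapshot(n); return s
def rot(a):
    a=np.array(a,float)
    return a if a.shape==(3,3) else R.from_quat(a.ravel()[[1,2,3,0]]).as_matrix()
def cloud(s):
    K=s["mtx"]; d=s["range_z"]; v,u=np.mgrid[:d.shape[0],:d.shape[1]]
    p=np.stack([(u-K[0,2])/K[0,0]*d,(v-K[1,2])/K[1,1]*d,d],-1)
    w=p@rot(s["attitude"]).T+np.array(s["origin"]); w[d==0]=np.nan
    return w
E
python3 - <<'E'
from h import *
print(robot.observe(), robot.tips_ahead)
for n in("top","scene"):
    s=snap(n); cv2.imwrite(f"pics/{n}0.png",s["frame"]); print(n,s["mtx"],s["origin"],s["attitude"])
    np.savez(f"{n}0.npz",f=s["frame"],w=cloud(s))
E
```

```text
{'time': 0.0, 'joint_positions': array([ 1.09091603,  0.47781675,  0.02236604,  1.55643078, -0.01146925,
        1.10927148, -0.08311824]), 'joint_vel': array([ 1.88653585e-04, -1.06439409e-03, -1.72476044e-04,  3.92680628e-04,
       -5.52857596e-04,  6.11104925e-04, -6.82024987e-05]), 'effort': array([ 5.22937826e-04, -5.96461916e+01,  1.60831857e+00, -2.81188613e+01,
        1.25499425e-02,  9.36389377e-03,  3.54763677e-05]), 'eef_pos': array([ 0.2449845 , -0.62840182,  0.25232375]), 'eef_rot': array([-8.63366450e-04,  9.82772286e-01,  1.84818356e-01, -2.50534866e-04]), 'contact_force': array([-0.50622242,  0.22936096, -0.12342913]), 'wrist_torque': array([-0.05850385, -0.03866389, -0.00087705]), 'gripper_force': 0.0, 'finger_gap': 1.0013148384186699} 0.022
top [[451.00672698   0.         276.07009   ]
 [  0.         451.00672698 208.49813461]
 [  0.           0.           1.        ]] [0.40965885 0.00593674 1.03970561] [-0.05149759  0.70662031 -0.70346894  0.05627766]
scene [[513.12603747   0.         273.61860237]
 [  0.         513.12603747 212.44816228]
 [  0.           0.           1.        ]] [0.0180219  0.79461067 0.56982345] [ 0.14876644 -0.25383033  0.81184889 -0.50432142]
```

View pics/top0.png

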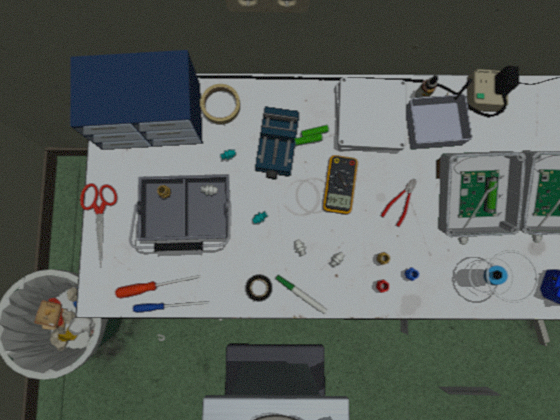

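View pics/scene0.png

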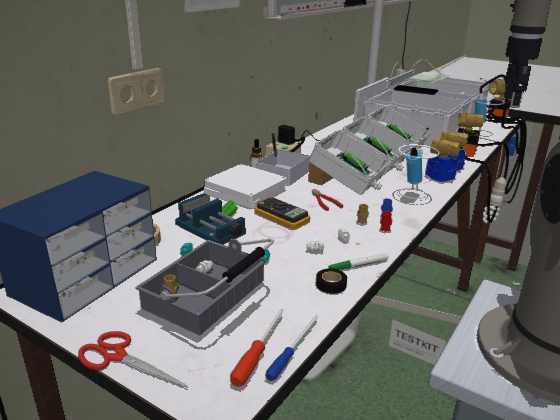

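The top view (up = +x, left = +y) shows the tray at (187,210), with brass nipple_b in its left (+y) bay at (164,190) and white gland_c in its right bay at (209,189). The folded sleeve is at (178,246).
- **Nipple:** the candidates are brass (383,257), blue (410,273) and red (381,286). Brass is the one meant.
- **Glands:** the candidates are white (300,247) and (337,258), and turquoise (228,154) and (260,217). The white ones are meant.

I'll confirm these in a crop and measure.

```bash
cat > m.py <<'E'
from h import *
def blobs(f,w,mask,box,zr,amin=15):
    u0,v0,u1,v1=box; m=np.zeros(mask.shape,np.uint8); m[v0:v1,u0:u1]=mask[v0:v1,u0:u1]
    with np.errstate(invalid='ignore'): m[~((w[...,2]>zr[0])&(w[...,2]<zr[1]))]=0
    n,l,st,c=cv2.connectedComponentsWithStats(m)
    out=[]
    for i in range(1,n):
        if st[i,4]<amin: continue
        p=w[l==i]; r=cv2.minAreaRect((p[:,:2]*1000).astype(np.float32))
        e=np.linalg.eigh(np.cov(p[:,:2].T)); a=e[1][:,1]
        out.append(dict(px=c[i].round(0),n=int(st[i,4]),med=np.median(p,0).round(4),rectc=np.round(np.array(r[0])/1000,4),size=np.round(r[1],1),ang=round(r[2],1),long_deg=round(np.degrees(np.arctan2(a[1],a[0])),1),ztop=round(float(np.percentile(p[:,2],95)),4)))
    return out
E
python3 - <<'E'
from m import *
D=np.load("top0.npz");f,w=D["f"],D["w"]
crop=f[165:305,125:430]; cv2.imwrite("pics/crop0.png",cv2.resize(crop,(793,364),interpolation=cv2.INTER_CUBIC))
one=np.ones(f.shape[:2],np.uint8)
print("bench",np.nanmedian(w[270:280,200:240],axis=(0,1)))
for b in blobs(f,w,one,(285,230,430,300),(0.008,0.08)): print(b)
print("tray")
for zr in((0.04,0.06),(0.08,0.12),(0.065,0.08)):
  for b in blobs(f,w,one,(125,165,240,260),zr,8): print(zr,b)
print("floor items")
for b in blobs(f,w,one,(146,180,226,215),(0.018,0.0475),8): print(b)
E
```

```text
bench [0.41574071 0.1265784  0.00088214]
{'px': array([300., 247.]), 'n': 133, 'med': array([ 0.4787, -0.0552,  0.0193]), 'rectc': array([ 0.4782, -0.0559]), 'size': array([36.2, 24.2]), 'ang': 26.7, 'long_deg': np.float64(-157.1), 'ztop': 0.0248}
{'px': array([337., 259.]), 'n': 139, 'med': array([ 0.4521, -0.1392,  0.0195]), 'rectc': array([ 0.4529, -0.1397]), 'size': array([23.5, 36.5]), 'ang': 53.4, 'long_deg': np.float64(137.4), 'ztop': 0.0244}
{'px': array([383., 258.]), 'n': 123, 'med': array([ 0.4544, -0.2381,  0.0315]), 'rectc': array([ 0.4549, -0.2403]), 'size': array([25. , 27.7]), 'ang': 72.6, 'long_deg': np.float64(78.6), 'ztop': 0.047}
{'px': array([412., 274.]), 'n': 140, 'med': array([ 0.4194, -0.3008,  0.0312]), 'rectc': array([ 0.421 , -0.3018]), 'size': array([24.5, 27.4]), 'ang': 63.2, 'long_deg': np.float64(87.4), 'ztop': 0.0467}
{'px': array([297., 290.]), 'n': 206, 'med': array([ 0.3819, -0.048 ,  0.0152]), 'rectc': array([ 0.3802, -0.0504]), 'size': array([78.3, 15.5]), 'ang': 55.9, 'long_deg': np.float64(56.0), 'ztop': 0.0189}
{'px': array([382., 286.]), 'n':
[... 1557 characters left out ...]
, 0.197 ]), 'size': array([43.3, 95.4]), 'ang': 59.5, 'long_deg': np.float64(166.3), 'ztop': 0.0459}
{'px': array([166., 193.]), 'n': 60, 'med': array([0.5965, 0.2463, 0.0352]), 'rectc': array([0.6006, 0.2505]), 'size': array([23.4, 26.6]), 'ang': 53.0, 'long_deg': np.float64(144.2), 'ztop': 0.0427}
{'px': array([209., 189.]), 'n': 134, 'med': array([0.6088, 0.1526, 0.0267]), 'rectc': array([0.6106, 0.1527]), 'size': array([36.9, 23.7]), 'ang': 85.9, 'long_deg': np.float64(86.6), 'ztop': 0.0323}
{'px': array([162., 189.]), 'n': 26, 'med': array([0.6079, 0.2603, 0.0355]), 'rectc': array([0.6068, 0.2583]), 'size': array([ 5.7, 14.3]), 'ang': 49.9, 'long_deg': np.float64(139.3), 'ztop': 0.0459}
```

View pics/crop0.png

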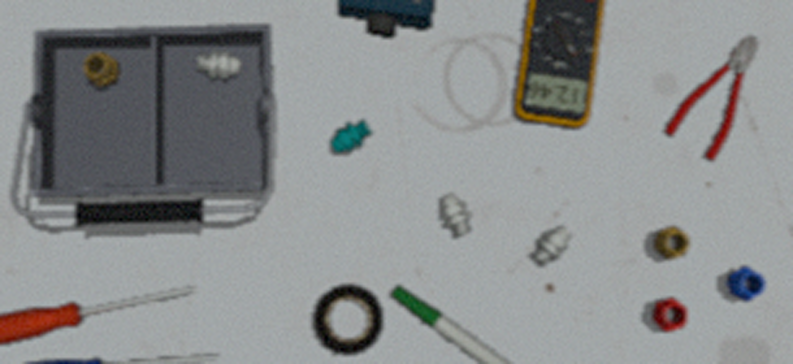

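The crop confirms brass at (670,243), white glands at (455,215) and (550,245), turquoise at (350,137), and red and blue nipples as decoys. I'll cross-check the positions with the scene camera.

```bash
python3 - <<'E'
from m import *
T=np.load("top0.npz");S=np.load("scene0.npz")
def near(w,c,r,z0,z1):
    p=w.reshape(-1,3); 
    with np.errstate(invalid='ignore'): return p[(np.hypot(p[:,0]-c[0],p[:,1]-c[1])<r)&(p[:,2]>z0)&(p[:,2]<z1)]
for n,c,r,z0,z1 in(("nip",(.454,-.239),.025,.038,.06),("nipb",(.603,.2535),.02,.046,.06),("ga",(.478,-.056),.027,.008,.04),("gb",(.453,-.14),.027,.008,.04),("gc",(.61,.153),.026,.016,.04)):
  for nm,W in(("top",T),("scene",S)):
    p=near(W["w"],c,r,z0,z1)
    if len(p)<9: print(n,nm,len(p)); continue
    rc=cv2.minAreaRect((p[:,:2]*1000).astype(np.float32)); e=np.linalg.eigh(np.cov(p[:,:2].T))[1][:,1]
    print(n,nm,len(p),np.round(rc,1) if 0 else [np.round(x,1) for x in rc],p.mean(0).round(4),"pca",np.degrees(np.arctan2(e[1],e[0])).round(1)%180)
for nm,W in(("top",T),("scene",S)):
  f,w=W["f"],W["w"]; m=(f.max(2)<60)
  with np.errstate(invalid='ignore'): m&=(w[...,2]>.085)&(w[...,2]<.125)&(abs(w[...,0]-.475)<.04)&(abs(w[...,1]-.2)<.08)
  p=w[m]; rc=cv2.minAreaRect((p[:,:2]*1000).astype(np.float32)); print("sleeve",nm,len(p),[np.round(x,1) for x in rc],np.percentile(p[:,2],[5,50,95]).round(4))
print(np.array(robot.snapshot("wrist")["tool_from_camera"]).round(3))
E
```

```text
nip top 49 [array([ 454.9, -241. ]), array([21.7, 19.9]), np.float64(89.4)] [ 0.4548 -0.2407  0.0443] pca 86.4
nip scene 38 [array([ 453.2, -236.5]), array([22.9, 21. ]), np.float64(81.1)] [ 0.4529 -0.2367  0.0409] pca 119.4
nipb top 48 [array([603.3, 252.9]), array([21.7, 20.2]), np.float64(5.2)] [0.6026 0.2533 0.0517] pca 37.5
nipb scene 68 [array([600.4, 257.1]), array([20.4, 20.8]), np.float64(8.6)] [0.6002 0.2579 0.049 ] pca 147.0
ga top 133 [array([478.2, -55.9]), array([36.2, 24.2]), np.float64(26.7)] [ 0.4784 -0.0555  0.0191] pca 22.900000000000006
ga scene 127 [array([476.5, -49.7]), array([36.8, 21.6]), np.float64(16.8)] [ 0.4751 -0.048   0.0151] pca 23.69999999999999
gb top 139 [array([ 452.9, -139.7]), array([23.5, 36.5]), np.float64(53.4)] [ 0.4528 -0.1393  0.0192] pca 137.4
gb scene 94 [array([ 449.6, -134.4]), array([24.8, 35.4]), np.float64(28.1)] [ 0.4481 -0.1302  0.0156] pca 152.0
gc top 160 [array([615.6, 153.2]), array([34.2, 36.8]), np.float64(1.8)] [0.6125 0.1525 0.0266] pca 35.80000000000001
gc scene 243 [array([614.6, 156.9]), array([36.2, 37.2]), np.float64(0.5)] [0.6163 0.1572 0.0252] pca 164.7
sleeve top 368 [array([474. , 200.9]), array([16.8, 98. ]), np.float64(2.7)] [0.1047 0.1084 0.1113]
sleeve scene 475 [array([469.7, 199.7]), array([113.3,  19.3]), np.float64(89.7)] [0.0958 0.105  0.1086]
[[-0.    -0.951 -0.31   0.08 ]
 [ 1.    -0.001  0.001 -0.   ]
 [-0.001 -0.31   0.951 -0.121]
 [ 0.     0.     0.     1.   ]]
```

Request:
apply_moves(deltas="0 0 -5 0.02 0.04 -0.01 60;0 0 -5 0.02 0.04 -0.01 60;0 0 -5 0.02 0.04 -0.01 60;0 0 -4.3 0.02 0.04 -0.01 60;0 0 0 0.02 0.04 -0.01 60;0 0 0 0.02 0.04 -0.01 60;0 0 0 0.02 0.04 -0.01 60;0 0 0 0.02 0.04 -0.01 60;0 0 0 0.02 0.035 -0.01 60;0 0 0 0.03 0.034 -0.012 60", grip_force=40)

```text
time: 0.98
eef_pos: [0.4367, -0.2705, 0.1595]
eef_rot: [-0.0, 1.0, 0.017, -0.001]
contact_force: [0.1, -0.8, -0.3]
finger_gap: 0.602
gripper_force: 0.0
```

```bash
cat >> m.py <<'E'
def wrist():
    o=robot.observe(); s=robot.snapshot("wrist"); K=s["mtx"]; d=s["range_z"]
    v,u=np.mgrid[:d.shape[0],:d.shape[1]]
    a=(u-K[0,2])/K[0,0]; b=(v-K[1,2])/K[1,1]; t=np.hypot(a,b)+1e-9
    ray=np.stack([np.sin(t)*a/t,np.sin(t)*b/t,np.cos(t)],-1)
    M=np.array(s["tool_from_camera"]); W=rot(o["eef_rot"])
    rw=ray@(W@M[:3,:3]).T; org=np.array(o["eef_pos"])+W@M[:3,3]
    w=org+rw*(d/ray[...,2])[...,None]; w[d<=0]=np.nan
    return o,s["frame"],w,rw,org
def onplane(rw,org,z): return org+rw*((z-org[2])/rw[...,2])[...,None]
E
python3 - <<'E'
from m import *
o,f,w,rw,org=wrist(); cv2.imwrite("pics/w1.png",f)
print(o["eef_pos"],robot.tips_ahead,org)
for b in blobs(f,w,np.ones(f.shape[:2],np.uint8),(0,0,560,420),(0.034,0.056),60):
    if abs(b["med"][0]-.43)<.1: print(b)
for b in blobs(f,w,np.ones(f.shape[:2],np.uint8),(0,0,560,420),(0.008,0.03),60):
    if abs(b["med"][0]-.46)<.06: print(b)
E
```

```text
[ 0.43670375 -0.27045121  0.15954001] 0.022 [ 0.51692811 -0.26741288  0.28008814]
{'px': array([487., 146.]), 'n': 426, 'med': array([ 0.5047, -0.4369,  0.0553]), 'rectc': array([ 0.5052, -0.45  ]), 'size': array([  4.5, 145.3]), 'ang': 2.4, 'long_deg': np.float64(92.6), 'ztop': 0.0559}
{'px': array([235., 189.]), 'n': 448, 'med': array([ 0.4558, -0.2393,  0.0432]), 'rectc': array([ 0.4557, -0.2391]), 'size': array([21.5, 21.8]), 'ang': 3.8, 'long_deg': np.float64(158.4), 'ztop': 0.0446}
{'px': array([488., 235.]), 'n': 267, 'med': array([ 0.4309, -0.4612,  0.0465]), 'rectc': array([ 0.4213, -0.4696]), 'size': array([68.6, 81.2]), 'ang': 51.4, 'long_deg': np.float64(136.2), 'ztop': 0.0477}
{'px': array([313., 234.]), 'n': 461, 'med': array([ 0.4211, -0.3011,  0.043 ]), 'rectc': array([ 0.4204, -0.3017]), 'size': array([21.2, 22.2]), 'ang': 81.2, 'long_deg': np.float64(-168.4), 'ztop': 0.0448}
{'px': array([482., 234.]), 'n': 335, 'med': array([ 0.4277, -0.4563,  0.0469]), 'rectc': array([ 0.4243, -0.461 ]), 'size': array([20.1, 39.2]), 'ang': 54.7, 'long_deg': np.float64(142.0), 'zto
[... 1364 characters left out ...]
ize': array([15.5,  6.1]), 'ang': 61.1, 'long_deg': np.float64(65.1), 'ztop': 0.0291}
{'px': array([309., 219.]), 'n': 351, 'med': array([ 0.4298, -0.2978,  0.0269]), 'rectc': array([ 0.4252, -0.3005]), 'size': array([20., 29.]), 'ang': 17.6, 'long_deg': np.float64(109.4), 'ztop': 0.0286}
{'px': array([312., 233.]), 'n': 137, 'med': array([ 0.4136, -0.3037,  0.0215]), 'rectc': array([ 0.4149, -0.303 ]), 'size': array([ 4.9, 14.2]), 'ang': 19.3, 'long_deg': np.float64(106.3), 'ztop': 0.0297}
{'px': array([236., 245.]), 'n': 366, 'med': array([ 0.4038, -0.2391,  0.0266]), 'rectc': array([ 0.3983, -0.2364]), 'size': array([27.3, 22. ]), 'ang': 75.0, 'long_deg': np.float64(74.8), 'ztop': 0.0285}
```

View pics/w1.png

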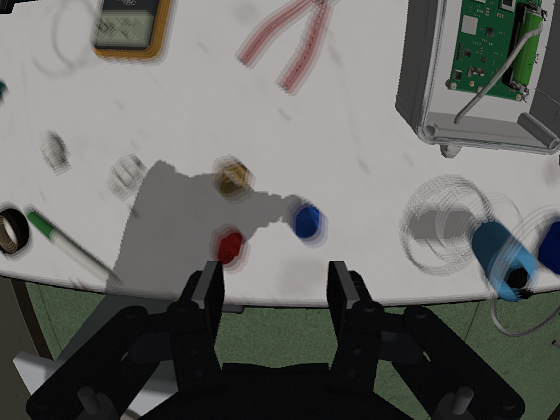

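The wrist view (blurred because the arm was still settling) shows brass at (235,178), blue at (307,222) and red at (230,246). The target nipple is at about (0.455,-0.239).

Request:
apply_moves(deltas="0 0 0 0 0 0 45;0 0 0 0 0 -0.02 45;0 0 0 0 0 -0.02 45;0 0 0 0 0 -0.02 45;0 0 0 0 0 0 45;0 0 0 0 0 0 45")

```text
time: 1.53
eef_pos: [0.4362, -0.2733, 0.0995]
eef_rot: [-0.0, 1.0, 0.017, -0.001]
contact_force: [-0.2, 0.2, 0.2]
finger_gap: 0.447
gripper_force: 0.0
```

```bash
cat > st.py <<'E'
from m import *
o=robot.observe(); W=rot(o["eef_rot"])
print(round(o["time"],2),np.round(o["eef_pos"],4),"close deg",np.degrees(np.arctan2(W[1,1],W[0,1])).round(2),"zdir",W[:,2].round(3),"gap",round(o["finger_gap"],3),"F",np.round(o["contact_force"],1),"grip",round(o["gripper_force"],1),robot.tips_ahead)
E
cat > nip.py <<'E'
from m import *
o,f,w,rw,org=wrist()
for b in blobs(f,w,np.ones(f.shape[:2],np.uint8),(0,0,560,420),(0.036,0.056),60):
    if abs(b["med"][0]-.455)<.03 and abs(b["med"][1]+.24)<.04: print(b)
for b in blobs(f,w,np.ones(f.shape[:2],np.uint8),(0,0,560,420),(0.008,0.03),100):
    if abs(b["med"][0]-.46)<.04 and abs(b["med"][1]+.1)<.08: print(b)
E
python3 st.py; python3 nip.py
```

```text
1.53 [ 0.4362 -0.2733  0.0995] close deg -88.07 zdir [-0.002  0.001 -1.   ] gap 0.447 F [-0.2  0.2  0.2] grip 0.0 0.022
{'px': array([218., 213.]), 'n': 756, 'med': array([ 0.4561, -0.2393,  0.0432]), 'rectc': array([ 0.4556, -0.2391]), 'size': array([21.5, 21.7]), 'ang': 56.0, 'long_deg': np.float64(155.5), 'ztop': 0.0446}
{'px': array([ 12., 167.]), 'n': 829, 'med': array([ 0.4805, -0.0592,  0.0171]), 'rectc': array([ 0.4802, -0.0558]), 'size': array([37.1, 21.3]), 'ang': 20.3, 'long_deg': np.float64(-158.3), 'ztop': 0.022}
{'px': array([ 94., 199.]), 'n': 1148, 'med': array([ 0.4555, -0.1424,  0.0177]), 'rectc': array([ 0.4538, -0.138 ]), 'size': array([24.6, 38.6]), 'ang': 51.5, 'long_deg': np.float64(139.2), 'ztop': 0.0221}
```

Request:
apply_moves(deltas="0 0 0 0.01 0.017 0 45;0 0 0 0.0095 0.017 0 45;0 0 0 0 0 0 45;0 0 0 0 0 -0.015 45;0 0 0 0 0 -0.015 45;0 0 0 0 0 -0.0145 45;0 0 0 0 0 0 45;0 0 0 0 0 0 45")

```text
time: 2.25
eef_pos: [0.4569, -0.2394, 0.0561]
eef_rot: [0.0, 1.0, 0.017, 0.0]
contact_force: [0.4, 0.8, 0.2]
finger_gap: 0.45
gripper_force: 0.0
```

```bash
python3 st.py; python3 - <<'E'
from m import *
o,f,w,rw,org=wrist(); cv2.imwrite("pics/w2.png",cv2.resize(f[150:400,130:430],(600,500)))
E
```

```text
2.25 [ 0.4569 -0.2394  0.0561] close deg -88.04 zdir [ 0. -0. -1.] gap 0.45 F [0.4 0.8 0.2] grip 0.0 0.022
```

View pics/w2.png

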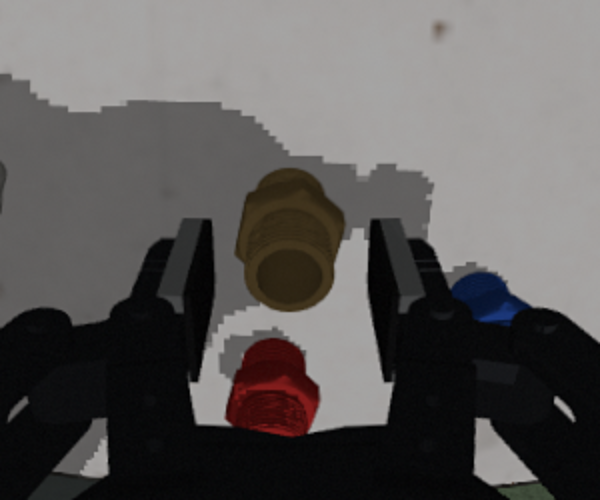

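The brass nipple sits centred between the pads at (290,270) in the crop, with red at (272,400) and blue at (490,300) clear. Closing now.

Request:
apply_moves(deltas="0 0 0 0 0 0 10;0 0 0 0 0 0 10;0 0 0 0 0 0 10;0 0 0 0 0 0 10;0 0 0 0 0 0 10", grip_force=30)

```text
time: 2.72
eef_pos: [0.4578, -0.2392, 0.0567]
eef_rot: [0.001, 1.0, 0.017, 0.001]
contact_force: [-1.1, -0.3, 7.0]
finger_gap: 0.216
gripper_force: 29.4
```

Request:
apply_moves(deltas="0 0 0 0 0 0.02 10;0 0 0 0 0 0.03 10;0 0 0 0 0 0.035 10;0 0 0 0 0 0.03 10;0 0 0 0 0.02 0.008 10;0 0 0 0 0.03 0 10;0 0 0 0 0.03 0 10;0 0 0 0 0.03 0 10;0 0 0 0 0.03 0 10;0 0 0 0 0.03 0 10", grip_force=40)

```text
time: 3.55
eef_pos: [0.4565, -0.0675, 0.1789]
eef_rot: [0.0, 1.0, 0.017, 0.0]
contact_force: [0.2, 0.3, -0.4]
finger_gap: 0.215
gripper_force: 39.2
```

Request:
apply_moves(deltas="0 0 0 0.005 0.03 0 10;0 0 0 0.01 0.03 0 10;0 0 0 0.01 0.03 0 10;0 0 0 0.01 0.03 0 10;0 0 0 0.01 0.03 0 10;0 0 0 0.01 0.03 0 10;0 0 0 0.01 0.02 0 10;0 0 0 0 0 0 10;0 0 0 0 0 0 10;0 0 0 0 0 0 10")

```text
time: 4.38
eef_pos: [0.5214, 0.1302, 0.1783]
eef_rot: [0.0, 1.0, 0.017, -0.0]
contact_force: [0.2, -0.7, -2.5]
finger_gap: 0.218
gripper_force: 39.2
```

```bash
cat > tray.py <<'E'
from m import *
python=None
import sys
o,f,w,rw,org=wrist(); print(np.round(o["eef_pos"],4),round(o["finger_gap"],3))
if len(sys.argv)>1: cv2.imwrite(sys.argv[1],f)
np.savez("wr.npz",f=f,w=w)
one=np.ones(f.shape[:2],np.uint8)
for zr in((0.046,0.054),(0.067,0.08),(0.088,0.12),(.014,.036)):
  for b in blobs(f,w,one,(0,0,560,420),zr,60):
    if abs(b["med"][0]-.56)<.14 and abs(b["med"][1]-.2)<.13: print(zr,b)
E
python3 st.py; python3 tray.py pics/w3.png
```

```text
4.38 [0.5214 0.1302 0.1783] close deg -88.03 zdir [-0.001 -0.001 -1.   ] gap 0.218 F [ 0.2 -0.7 -2.5] grip 39.2 0.022
[0.5214 0.1302 0.1783] 0.218
(0.046, 0.054) {'px': array([195., 145.]), 'n': 6902, 'med': array([0.5861, 0.2045, 0.0496]), 'rectc': array([0.5658, 0.2069]), 'size': array([144.3, 204.2]), 'ang': 2.0, 'long_deg': np.float64(95.6), 'ztop': 0.051}
(0.046, 0.054) {'px': array([123., 109.]), 'n': 337, 'med': array([0.6036, 0.255 , 0.0511]), 'rectc': array([0.6034, 0.2557]), 'size': array([21.2, 21.6]), 'ang': 60.6, 'long_deg': np.float64(94.1), 'ztop': 0.0525}
(0.067, 0.08) {'px': array([305., 155.]), 'n': 198, 'med': array([0.5704, 0.1106, 0.0723]), 'rectc': array([0.5692, 0.1099]), 'size': array([26.3,  4.7]), 'ang': 1.2, 'long_deg': np.float64(-178.7), 'ztop': 0.0752}
(0.067, 0.08) {'px': array([ 65., 182.]), 'n': 418, 'med': array([0.5481, 0.3063, 0.0724]), 'rectc': array([0.5442, 0.306 ]), 'size': array([10.8, 60.4]), 'ang': 88.8, 'long_deg': np.float64(172.6), 'ztop': 0.0791}
(0.067, 0.08) {'px': array([314., 190.]), 'n': 332, 'med': array([0.545 , 0.1032, 0.0732]), 
[... 1151 characters left out ...]
g': 2.2, 'long_deg': np.float64(-167.3), 'ztop': 0.0349}
(0.014, 0.036) {'px': array([248.,  97.]), 'n': 962, 'med': array([0.6107, 0.1552, 0.0263]), 'rectc': array([0.6111, 0.1552]), 'size': array([24.1, 37.5]), 'ang': 0.7, 'long_deg': np.float64(84.2), 'ztop': 0.0305}
(0.014, 0.036) {'px': array([140., 107.]), 'n': 330, 'med': array([0.6041, 0.2462, 0.034 ]), 'rectc': array([0.6042, 0.2515]), 'size': array([29.7, 20.1]), 'ang': 4.7, 'long_deg': np.float64(179.0), 'ztop': 0.0357}
(0.014, 0.036) {'px': array([126., 109.]), 'n': 93, 'med': array([0.6033, 0.2635, 0.0286]), 'rectc': array([0.6031, 0.2628]), 'size': array([12.5,  4. ]), 'ang': 5.7, 'long_deg': np.float64(-175.2), 'ztop': 0.0347}
```

View pics/w3.png

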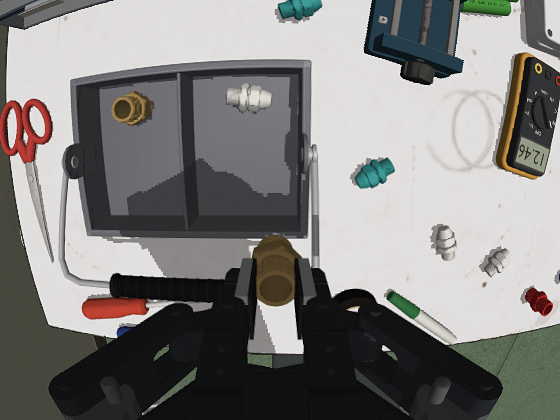

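The wrist view shows the nipple held at (275,270), nipple_b in the left bay at (130,107), gland_c in the right bay at (248,97), and the sleeve at (160,288). Next I move over the left bay and lower.

Request:
apply_moves(deltas="0 0 0 0.0044 0.02 0 10;0 0 0 0 0.02 0 10;0 0 0 0 0.02 0 10;0 0 0 0 0.02 0 10;0 0 0 0 0.02 0 10;0 0 0 0 0.0234 0 10;0 0 0 0 0 0 10;0 0 0 0 0 -0.02 10;0 0 0 0 0 -0.02 10;0 0 0 0 0 -0.01 10")

```text
time: 5.27
eef_pos: [0.5254, 0.2523, 0.1265]
eef_rot: [0.001, 1.0, 0.017, -0.001]
contact_force: [0.4, -0.5, -1.1]
finger_gap: 0.214
gripper_force: 39.3
```

```bash
python3 st.py
```

```text
5.27 [0.5254 0.2523 0.1265] close deg -88.1 zdir [-0.002 -0.002 -1.   ] gap 0.214 F [ 0.4 -0.5 -1.1] grip 39.3 0.022
```

Request:
apply_moves(deltas="0 0 0 0 0 -0.015 10;0 0 0 0 0 -0.015 10;0 0 0 0 0 -0.015 10;0 0 0 0 0 -0.008 10;0 0 0 0 0 -0.003 10;0 0 0 0 0 -0.002 10;0 0 0 0 0 0 10;0 0 0 0 0 0 10")

```text
time: 5.93
eef_pos: [0.5268, 0.2548, 0.0712]
eef_rot: [-0.0, 1.0, 0.017, 0.001]
contact_force: [-0.1, -0.1, -0.2]
finger_gap: 0.209
gripper_force: 39.3
```

Request:
apply_moves(deltas="0 0 0 0 0 -0.0015 10;0 0 0 0 0 -0.0015 10;0 0 0 0 0 -0.001 10;0 0 0 0 0 0 10;0 0 0 0 0 0 10;0 0 0 0 0 0 10")

```text
time: 6.43
eef_pos: [0.5263, 0.2547, 0.0664]
eef_rot: [-0.0, 1.0, 0.017, 0.0]
contact_force: [-0.4, -0.3, -1.0]
finger_gap: 0.214
gripper_force: 39.3
```

Request:
apply_moves(deltas="0 0 0 0 0 -0.001 10;0 0 0 0 0 0 10;0 0 0 0 0 0 10;0 0 0 0 0 0 10")

```text
time: 6.77
eef_pos: [0.5263, 0.2547, 0.0654]
eef_rot: [-0.0, 1.0, 0.017, 0.0]
contact_force: [-0.1, -0.1, -0.1]
finger_gap: 0.212
gripper_force: 39.3
```

Request:
apply_moves(deltas="0 0 0 0 0 -0.001 10;0 0 0 0 0 0 10;0 0 0 0 0 0 10")

```text
time: 7.02
eef_pos: [0.5265, 0.2548, 0.0648]
eef_rot: [-0.0, 1.0, 0.017, 0.0]
contact_force: [-0.7, -0.4, 4.7]
finger_gap: 0.212
gripper_force: 39.7
```

Request:
apply_moves(deltas="0 0 0 0 0 0 36;0 0 0 0 0 0 36;0 0 0 0 0 0.002 36;0 0 0 0 0 0.02 36;0 0 0 0 0 0.025 36;0 0 0 0 0 0.025 36;0 0 0 0 0 0.025 36;0 0 0 0 0 0.02 36;0 0 0 0 -0.02 0 36;0 0 0 0 -0.025 0 36")

```text
time: 7.85
eef_pos: [0.5267, 0.2122, 0.1833]
eef_rot: [-0.001, 1.0, 0.02, 0.002]
contact_force: [0.8, -1.0, -0.2]
finger_gap: 0.36
gripper_force: 0.0
```

Request:
apply_moves(deltas="0 0 3 -0.005 -0.025 0 50;0 0 3 -0.005 -0.025 0 50;0 0 3 -0.005 -0.025 0 50;0 0 3 -0.006 -0.025 0 50;0 0 3 -0.005 -0.025 0 50;0 0 3 -0.005 -0.025 0 50;0 0 3.5 -0.005 -0.025 0 50;0 0 0 -0.005 -0.025 -0.01 50;0 0 0 -0.005 -0.025 -0.02 50;0 0 0 0 0 -0.02 50")

```text
time: 8.68
eef_pos: [0.4795, -0.021, 0.1313]
eef_rot: [0.001, 0.98, 0.2, 0.0]
contact_force: [-1.4, -0.2, -0.4]
finger_gap: 0.502
gripper_force: 0.0
```

```bash
cat > gl.py <<'E'
from m import *
import sys
exec(open("st.py").read().split("\n",1)[1])
o,f,w,rw,org=wrist()
if len(sys.argv)>1: cv2.imwrite(sys.argv[1],f)
white=((f.min(2)>0)).astype(np.uint8)
for b in blobs(f,w,white,(0,0,560,420),(0.007,0.03),150):
    if abs(b["med"][0]-.46)<.05 and abs(b["med"][1]+.1)<.09: print(b)
E
python3 gl.py
```

```text
8.68 [ 0.4795 -0.021   0.1313] close deg -66.88 zdir [ 0.001 -0.003 -1.   ] gap 0.502 F [-1.4 -0.2 -0.4] grip 0.0 0.022
{'px': array([312., 229.]), 'n': 1103, 'med': array([ 0.4812, -0.0516,  0.0185]), 'rectc': array([ 0.4797, -0.0533]), 'size': array([37.9, 24.5]), 'ang': 27.2, 'long_deg': np.float64(-157.3), 'ztop': 0.0226}
{'px': array([383., 287.]), 'n': 793, 'med': array([ 0.4565, -0.1338,  0.0181]), 'rectc': array([ 0.4551, -0.1359]), 'size': array([20.2, 37. ]), 'ang': 47.2, 'long_deg': np.float64(138.9), 'ztop': 0.0225}
```

Request:
apply_moves(deltas="0 0 0 0.0005 -0.017 0 50;0 0 0 0 -0.0165 0 50;0 0 0 0 0 -0.02 50;0 0 0 0 0 -0.025 50;0 0 0 0 0 -0.025 50;0 0 0 0 0 -0.015 50;0 0 0 0 0 -0.009 50;0 0 0 0 0 0 50;0 0 0 0 0 0 50", grip_force=20)

```text
time: 9.48
eef_pos: [0.4811, -0.0483, 0.0378]
eef_rot: [-0.0, 0.979, 0.204, 0.0]
contact_force: [0.3, -0.4, -0.9]
finger_gap: 0.5
gripper_force: 0.0
```

```bash
python3 gl.py
```

```text
9.48 [ 0.4811 -0.0483  0.0378] close deg -66.46 zdir [-0.  0. -1.] gap 0.5 F [ 0.3 -0.4 -0.9] grip 0.0 0.022
{'px': array([282., 277.]), 'n': 2548, 'med': array([ 0.4831, -0.0514,  0.0182]), 'rectc': array([ 0.4794, -0.0532]), 'size': array([37.9, 25.3]), 'ang': 24.2, 'long_deg': np.float64(-156.3), 'ztop': 0.0224}
{'px': array([226., 274.]), 'n': 241, 'med': array([ 0.4806, -0.0247,  0.0255]), 'rectc': array([ 0.4743, -0.0278]), 'size': array([23.2,  6.4]), 'ang': 40.3, 'long_deg': np.float64(-145.8), 'ztop': 0.0295}
{'px': array([325., 271.]), 'n': 222, 'med': array([ 0.5006, -0.0665,  0.0255]), 'rectc': array([ 0.4925, -0.0702]), 'size': array([21.6,  6.8]), 'ang': 22.8, 'long_deg': np.float64(-168.7), 'ztop': 0.0295}
```

Request:
apply_moves(deltas="0 0 0 -0.001 -0.005 -0.0015 50;0 0 0 0 0 0 50;0 0 0 0 0 0 10;0 0 0 0 0 0 10;0 0 0 0 0 0 10;0 0 0 0 0 0 10;0 0 0 0 0 0 10")

```text
time: 10.12
eef_pos: [0.4801, -0.0541, 0.0365]
eef_rot: [0.0, 0.979, 0.204, 0.0]
contact_force: [-2.1, -1.4, 6.3]
finger_gap: 0.251
gripper_force: 22.8
```

Request:
apply_moves(deltas="0 0 0 0 0 0.02 10;0 0 0 0 0 0.03 10;0 0 0 0 0 0.03 10;0 0 0 0 0 0.03 10;0 0 0 0.005 0.01 0.03 10;0 0 -3.5 0.012 0.02 0 10;0 0 -4 0.012 0.022 0 10;0 0 -4 0.012 0.022 0 10;0 0 -4 0.012 0.022 0 10;0 0 -4 0.012 0.022 0 10")

```text
time: 10.95
eef_pos: [0.5451, 0.0653, 0.1761]
eef_rot: [0.0, 0.999, 0.033, 0.0]
contact_force: [0.4, -0.0, -0.8]
finger_gap: 0.248
gripper_force: 22.1
```

Request:
apply_moves(deltas="0 0 -2 0.01 0.022 0 10;0 0 0 0.01 0.022 0 10;0 0 0 0.008 0.022 0 10;0 0 0 0 0.022 0 10;0 0 0 0 0.007 0 10;0 0 0 0 0 0 10;0 0 0 0 0 0 10")

```text
time: 11.53
eef_pos: [0.5724, 0.1583, 0.1757]
eef_rot: [0.0, 1.0, 0.018, -0.0]
contact_force: [-0.8, -0.9, -0.0]
finger_gap: 0.249
gripper_force: 22.0
```

```bash
python3 tray.py pics/w4.png | egrep "^\[|0.014|0.046"; python3 st.py
```

```text
[0.5724 0.1583 0.1757] 0.249
(0.046, 0.054) {'px': array([213., 189.]), 'n': 5511, 'med': array([0.6085, 0.2102, 0.0497]), 'rectc': array([0.5658, 0.2067]), 'size': array([143.6, 204.7]), 'ang': 2.0, 'long_deg': np.float64(107.2), 'ztop': 0.0511}
(0.046, 0.054) {'px': array([155., 170.]), 'n': 349, 'med': array([0.6043, 0.2555, 0.0512]), 'rectc': array([0.6038, 0.2563]), 'size': array([21.6, 21.1]), 'ang': 86.5, 'long_deg': np.float64(120.1), 'ztop': 0.0526}
(0.046, 0.054) {'px': array([164., 259.]), 'n': 335, 'med': array([0.5255, 0.254 , 0.051 ]), 'rectc': array([0.5247, 0.2544]), 'size': array([21.4, 21. ]), 'ang': 39.5, 'long_deg': np.float64(144.6), 'ztop': 0.0526}
(0.014, 0.036) {'px': array([331.,  61.]), 'n': 794, 'med': array([0.6962, 0.1155, 0.0186]), 'rectc': array([0.6972, 0.1147]), 'size': array([22.9, 36.8]), 'ang': 20.2, 'long_deg': np.float64(108.7), 'ztop': 0.0226}
(0.014, 0.036) {'px': array([221., 201.]), 'n': 583, 'med': array([0.5721, 0.2057, 0.0253]), 'rectc': array([0.5651, 0.2054]), 'size': array([129.3,   1.5]), 'ang': 1.9, 'long_deg': np.float64(-178.1), 'zt
[... 733 characters left out ...]
0.6103, 0.2472, 0.0343]), 'rectc': array([0.6053, 0.2531]), 'size': array([27.1, 24.1]), 'ang': 28.6, 'long_deg': np.float64(-153.5), 'ztop': 0.0357}
(0.014, 0.036) {'px': array([157., 169.]), 'n': 118, 'med': array([0.5998, 0.263 , 0.0279]), 'rectc': array([0.6005, 0.2616]), 'size': array([13.6,  4.5]), 'ang': 29.0, 'long_deg': np.float64(-148.4), 'ztop': 0.0353}
(0.014, 0.036) {'px': array([174., 244.]), 'n': 347, 'med': array([0.5332, 0.2478, 0.0336]), 'rectc': array([0.5279, 0.2527]), 'size': array([30.3, 20.2]), 'ang': 56.1, 'long_deg': np.float64(52.3), 'ztop': 0.0357}
11.58 [0.5726 0.1573 0.1757] close deg -88.07 zdir [-0.    -0.001 -1.   ] gap 0.248 F [ 0.1 -0.6 -0.4] grip 22.0 0.022
```

View pics/w4.png

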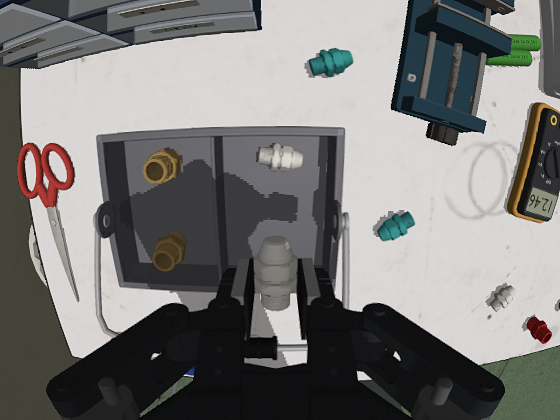

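Both nipples stand in the left bay at (162,165) and (170,250), and the gland is held at (275,265) over the right bay. Before descending I'll check the knuckle width against the ear.

```bash
python3 - <<'E'
from m import *
o,f,w,rw,org=wrist(); W=rot(o["eef_rot"]); t=(w-np.array(o["eef_pos"]))@W
m=np.isfinite(t[...,0])&(f.max(2)<90)
for a in np.arange(-.1,.035,.01):
    k=m&(t[...,2]>=a)&(t[...,2]<a+.01)&(abs(t[...,1])<.12)&(abs(t[...,0])<.08)
    if k.sum()>3: print(round(a,3),k.sum(),"y",np.percentile(t[k][:,1],[1,99]).round(3),"x",np.percentile(t[k][:,0],[1,99]).round(3))
E
```

```text
-0.08 8104 y [-0.062  0.062] x [0.004 0.021]
-0.07 9639 y [-0.061  0.06 ] x [0.    0.019]
-0.06 7902 y [-0.056  0.056] x [-0.01   0.019]
-0.05 4420 y [-0.052  0.051] x [-0.011  0.018]
-0.04 5728 y [-0.046  0.046] x [-0.01   0.014]
-0.03 2329 y [-0.042  0.041] x [-0.007  0.015]
-0.02 1006 y [-0.023  0.024] x [-0.01   0.013]
-0.01 875 y [-0.024  0.024] x [-0.007  0.012]
-0.0 777 y [-0.024  0.024] x [-0.008  0.012]
0.01 504 y [-0.023  0.023] x [-0.009  0.013]
0.02 121 y [-0.011  0.011] x [-0.016  0.019]
0.03 6 y [-0.002  0.002] x [0.018 0.018]
```

Request:
apply_moves(deltas="0 0 0 0 0.0035 -0.02 10;0 0 0 0 0 -0.025 10;0 0 0 0 0 -0.025 10;0 0 0 0 0 -0.025 10;0 0 0 0 0 -0.018 10;0 0 0 0 0 -0.01 10;0 0 0 0 0 -0.003 10;0 0 0 0 0 0 10;0 0 0 0 0 0 10;0 0 0 0 0 0 10")

```text
time: 12.47
eef_pos: [0.5738, 0.1628, 0.0513]
eef_rot: [-0.0, 1.0, 0.017, 0.001]
contact_force: [0.4, 0.2, -0.5]
finger_gap: 0.25
gripper_force: 22.0
```

Request:
apply_moves(deltas="0 0 0 0 0 -0.002 10;0 0 0 0 0 -0.002 10;0 0 0 0 0 -0.0015 10;0 0 0 0 0 0 10;0 0 0 0 0 0 10;0 0 0 0 0 0 10")

```text
time: 12.97
eef_pos: [0.573, 0.1627, 0.0446]
eef_rot: [-0.0, 1.0, 0.017, 0.0]
contact_force: [0.6, -0.4, 3.0]
finger_gap: 0.251
gripper_force: 22.3
```

Request:
apply_moves(deltas="0 0 0 0 0 -0.001 10;0 0 0 0 0 0 10;0 0 0 0 0 0 10")

```text
time: 13.22
eef_pos: [0.573, 0.1628, 0.0446]
eef_rot: [0.0, 1.0, 0.017, 0.0]
contact_force: [-3.1, -0.0, 10.5]
finger_gap: 0.249
gripper_force: 23.3
```

Request:
apply_moves(deltas="0 0 0 0 0 0.001 10;0 0 0 0 0 0 30;0 0 0 0 0 0 30;0 0 0 0 0 0 30;0 0 0 0 0 0.005 30;0 0 0 0 0 0.02 30;0 0 0 0 0 0.025 30;0 0 0 0 0 0.025 30;0 0 0 0 0 0.025 30;0 0 0 0 -0.01 0.02 30")

```text
time: 14.05
eef_pos: [0.5729, 0.1552, 0.1667]
eef_rot: [-0.001, 1.0, 0.019, 0.001]
contact_force: [1.2, 0.6, 0.5]
finger_gap: 0.298
gripper_force: 0.0
```

Request:
apply_moves(deltas="0 0 -4.5 -0.013 -0.022 0 50;0 0 -4.5 -0.013 -0.022 0 50;0 0 -4.5 -0.013 -0.022 0 50;0 0 -4.5 -0.013 -0.022 0 50;0 0 -4.5 -0.013 -0.022 0 50;0 0 -4.5 -0.013 -0.022 0 50;0 0 -4.5 -0.013 -0.022 0 50;0 0 -4.5 -0.013 -0.022 0 50;0 0 -4.5 -0.013 -0.022 0 50;0 0 -2 0 -0.022 0 50")

```text
time: 14.88
eef_pos: [0.4529, -0.0683, 0.1643]
eef_rot: [0.0, 0.937, -0.348, -0.001]
contact_force: [0.6, -0.3, -0.2]
finger_gap: 0.5
gripper_force: 0.0
```

Request:
apply_moves(deltas="0 0 0 0 -0.022 0 50;0 0 0 0 -0.022 0 50;0 0 0 0 -0.022 -0.02 50;0 0 0 0 0 -0.02 50;0 0 0 0 0 -0.015 50;0 0 0 0 0 0 50")

```text
time: 15.38
eef_pos: [0.4539, -0.1334, 0.1073]
eef_rot: [0.0, 0.938, -0.346, -0.002]
contact_force: [-0.3, 0.4, 0.2]
finger_gap: 0.5
gripper_force: 0.0
```

```bash
python3 gl.py
```

```text
15.38 [ 0.4539 -0.1334  0.1073] close deg -130.55 zdir [-0.005  0.001 -1.   ] gap 0.5 F [-0.3  0.4  0.2] grip 0.0 0.022
{'px': array([281., 220.]), 'n': 1438, 'med': array([ 0.4557, -0.1396,  0.0183]), 'rectc': array([ 0.4535, -0.1378]), 'size': array([25. , 38.2]), 'ang': 49.2, 'long_deg': np.float64(137.6), 'ztop': 0.0223}
```

Request:
apply_moves(deltas="0 0 0 0 -0.003 -0.02 50;0 0 0 0 0 -0.025 50;0 0 0 0 0 -0.015 50;0 0 0 0 0 -0.008 50;0 0 0 0 0 0 50;0 0 0 0 0 0 50")

```text
time: 15.93
eef_pos: [0.4564, -0.1362, 0.0422]
eef_rot: [-0.0, 0.938, -0.346, 0.0]
contact_force: [-0.5, -0.3, 0.3]
finger_gap: 0.497
gripper_force: 0.0
```

```bash
python3 gl.py
```

```text
15.93 [ 0.4564 -0.1362  0.0422] close deg -130.47 zdir [ 0.001 -0.    -1.   ] gap 0.497 F [-0.5 -0.3  0.3] grip 0.0 0.022
{'px': array([282., 269.]), 'n': 2491, 'med': array([ 0.4571, -0.1403,  0.018 ]), 'rectc': array([ 0.4539, -0.1375]), 'size': array([25.1, 38.1]), 'ang': 52.0, 'long_deg': np.float64(136.9), 'ztop': 0.0222}
```

Request:
apply_moves(deltas="0 0 0 -0.0022 -0.0015 -0.005 50;0 0 0 0 0 0 50;0 0 0 0 0 0 10;0 0 0 0 0 0 10;0 0 0 0 0 0 10;0 0 0 0 0 0 10;0 0 0 0 0 0 10")

```text
time: 16.57
eef_pos: [0.4537, -0.1379, 0.0368]
eef_rot: [0.0, 0.938, -0.346, 0.0]
contact_force: [-1.2, 0.0, 6.4]
finger_gap: 0.255
gripper_force: 21.9
```

Request:
apply_moves(deltas="0 0 0 0 0 0.02 10;0 0 0 0 0 0.03 10;0 0 0 0 0 0.03 10;0 0 0 0 0 0.03 10;0 0 0 0 0.01 0.028 10;0 0 4.5 0.008 0.022 0 10;0 0 4.5 0.008 0.022 0 10;0 0 4.5 0.008 0.022 0 10;0 0 4.5 0.008 0.022 0 10;0 0 4.5 0.008 0.022 0 10")

```text
time: 17.4
eef_pos: [0.4939, -0.0164, 0.1744]
eef_rot: [0.0, 0.988, -0.154, 0.0]
contact_force: [0.5, -0.4, -0.5]
finger_gap: 0.249
gripper_force: 21.2
```

Request:
apply_moves(deltas="0 0 4.5 0.008 0.022 0 10;0 0 4.5 0.008 0.022 0 10;0 0 4.5 0.008 0.022 0 10;0 0 4.5 0.008 0.022 0 10;0 0 2 0.0054 0.022 0 10;0 0 0 0 0.022 0 10;0 0 0 0 0.022 0 10;0 0 0 0 0.022 0 10;0 0 0 0 0.003 0 10;0 0 0 0 0 0 10")

```text
time: 18.23
eef_pos: [0.5306, 0.1637, 0.174]
eef_rot: [-0.0, 1.0, 0.02, -0.0]
contact_force: [-0.2, -0.2, 0.3]
finger_gap: 0.251
gripper_force: 21.2
```

```bash
python3 st.py
```

```text
18.23 [0.5306 0.1637 0.174 ] close deg -87.7 zdir [-0.001  0.001 -1.   ] gap 0.251 F [-0.2 -0.2  0.3] grip 21.2 0.022
```

Request:
apply_moves(deltas="0 0 0 0.0015 -0.0015 -0.02 10;0 0 0 0 0 -0.025 10;0 0 0 0 0 -0.025 10;0 0 0 0 0 -0.02 10;0 0 0 0 0 -0.015 10;0 0 0 0 0 -0.012 10;0 0 0 0 0 -0.006 10;0 0 0 0 0 0 10;0 0 0 0 0 0 10;0 0 0 0 0 0 10")

```text
time: 19.07
eef_pos: [0.5332, 0.1598, 0.0523]
eef_rot: [-0.0, 1.0, 0.017, 0.001]
contact_force: [0.4, -0.5, 0.5]
finger_gap: 0.254
gripper_force: 21.2
```

Request:
apply_moves(deltas="0 0 0 0 0 -0.002 10;0 0 0 0 0 -0.0015 10;0 0 0 0 0 0 10;0 0 0 0 0 0 10;0 0 0 0 0 0 10")

```text
time: 19.48
eef_pos: [0.5325, 0.1597, 0.0481]
eef_rot: [-0.0, 1.0, 0.018, 0.0]
contact_force: [0.3, -0.9, -1.0]
finger_gap: 0.25
gripper_force: 21.2
```

Request:
apply_moves(deltas="0 0 0 0 0 -0.0015 10;0 0 0 0 0 -0.0015 10;0 0 0 0 0 0 10;0 0 0 0 0 0 10;0 0 0 0 0 0 10")

```text
time: 19.9
eef_pos: [0.5326, 0.1597, 0.0449]
eef_rot: [-0.0, 1.0, 0.018, 0.0]
contact_force: [0.4, -0.2, 0.6]
finger_gap: 0.254
gripper_force: 21.3
```

Contact or within a fraction of a millimetre. Release, rise, and look.

Request:
apply_moves(deltas="0 0 0 0 0 -0.0005 10;0 0 0 0 0 0 30;0 0 0 0 0 0 30;0 0 0 0 0 0 30;0 0 0 0 0 0.005 30;0 0 0 0 0 0.02 30;0 0 0 0 0 0.025 30;0 0 0 0 0 0.025 30;0 0 0 0 0 0.025 30;0 0 0 0 0 0.025 30")

```text
time: 20.73
eef_pos: [0.5322, 0.1596, 0.1708]
eef_rot: [-0.0, 1.0, 0.018, -0.0]
contact_force: [0.0, -0.6, 0.6]
finger_gap: 0.302
gripper_force: 0.0
```

Request:
apply_moves(deltas="0 0 -6 -0.01 0 0.03 45;0 0 -6 -0.01 0 0.02 45;0 0 -6 -0.01 0.005 0.02 45;0 0 -6 -0.01 0.01 0 45;0 0 -6 -0.01 0.015 0 45;0 0 0 0 0 0 45;0 0 0 0 0 0 45")

```text
time: 21.32
eef_pos: [0.482, 0.1903, 0.2397]
eef_rot: [-0.0, 0.971, -0.24, 0.0]
contact_force: [1.0, -0.3, -0.6]
finger_gap: 0.449
gripper_force: 0.0
```

```bash
python3 st.py;  python3 - <<'E'
from m import *
s=snap("top"); f=s["frame"]; w=cloud(s)
cv2.imwrite("pics/top2.png",cv2.resize(f[160:265,120:245],(750,630)[:2]) if 0 else cv2.resize(f[160:260,120:245],(750,600),interpolation=cv2.INTER_CUBIC))
o,f,w,rw,org=wrist()
m=(f.max(2)<70)
with np.errstate(invalid='ignore'): m&=(w[...,2]>.085)&(w[...,2]<.125)&(abs(w[...,0]-.475)<.04)&(abs(w[...,1]-.2)<.08)
p=w[m]; rc=cv2.minAreaRect((p[:,:2]*1000).astype(np.float32)); print("sleeve",len(p),[np.round(x,1) for x in rc],np.percentile(p[:,2],[5,50,95,99]).round(4))
for b in blobs(f,w,np.ones(f.shape[:2],np.uint8),(0,0,560,420),(.046,.054),60):
    if abs(b["med"][0]-.56)<.14 and abs(b["med"][1]-.2)<.13: print(b)
E
```

```text
21.32 [0.482  0.1903 0.2397] close deg -117.75 zdir [ 0.  0. -1.] gap 0.449 F [ 1.  -0.3 -0.6] grip 0.0 0.022
sleeve 2247 [array([475. , 203.5]), array([18.6, 99.5]), np.float64(1.9)] [0.1019 0.1078 0.1098 0.1105]
{'px': array([225., 123.]), 'n': 4868, 'med': array([0.567 , 0.2051, 0.0497]), 'rectc': array([0.5655, 0.2067]), 'size': array([144.9, 204.6]), 'ang': 2.1, 'long_deg': np.float64(93.0), 'ztop': 0.0511}
{'px': array([158., 118.]), 'n': 224, 'med': array([0.6027, 0.2554, 0.0511]), 'rectc': array([0.6029, 0.2562]), 'size': array([21.3, 21.4]), 'ang': 65.9, 'long_deg': np.float64(63.7), 'ztop': 0.0524}
{'px': array([198., 185.]), 'n': 223, 'med': array([0.5243, 0.2542, 0.0512]), 'rectc': array([0.5238, 0.2545]), 'size': array([21.1, 20.9]), 'ang': 60.3, 'long_deg': np.float64(99.0), 'ztop': 0.0525}
```

View pics/top2.png

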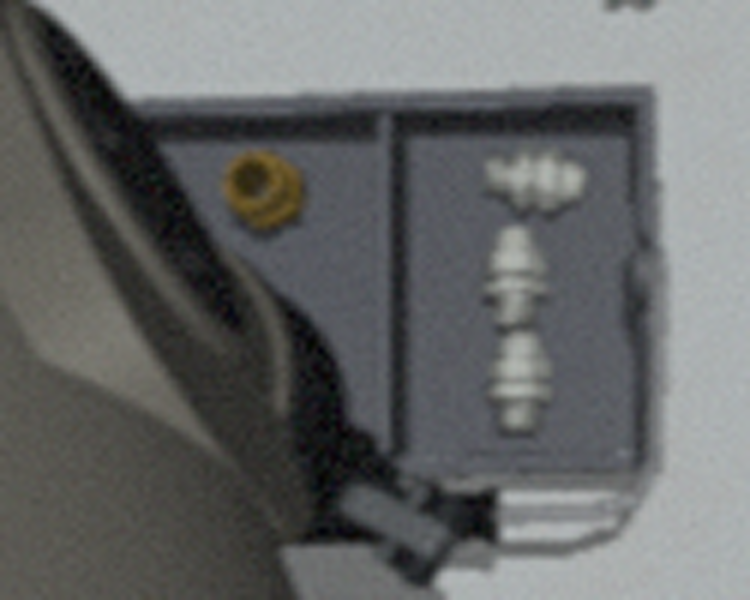

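All three white glands are in the right bay at (535,178), (515,275) and (520,382), and nipple_b is at (262,190). Next is the handle.

Request:
apply_moves(deltas="0 0 -6 -0.0073 0.0222 0 45;0 0 -6 0 0 0 45;0 0 -6 0 0 0 45;0 0 -6 0 0 0 45;0 0 -6 0 0 -0.01 45;0 0 -6 0 0 -0.01 45;0 0 -6 0 0 -0.01 45;0 0 -6 0 0 -0.01 45;0 0 -6 0 0 -0.01 45;0 0 -6.2 0 0 -0.01 45")

```text
time: 22.25
eef_pos: [0.4746, 0.2102, 0.187]
eef_rot: [0.003, 0.782, -0.623, -0.006]
contact_force: [-1.1, -0.4, -1.5]
finger_gap: 0.453
gripper_force: 0.0
```

Request:
apply_moves(deltas="0 0 0 0 0 0 45;0 0 0 0 0 0 45")

```text
time: 22.42
eef_pos: [0.4738, 0.21, 0.1857]
eef_rot: [0.006, 0.784, -0.62, -0.006]
contact_force: [0.0, -0.3, 0.9]
finger_gap: 0.448
gripper_force: 0.0
```

```bash
python3 st.py; python3 -c "
from m import *
print(robot.observe()['joint_positions'].round(2))"
```

```text
22.42 [0.4738 0.21   0.1857] close deg -166.65 zdir [-0.018 -0.002 -1.   ] gap 0.448 F [ 0.  -0.3  0.9] grip 0.0 0.022
[-1.29  0.47  0.99  2.03 -0.5   0.92 -2.94]
```

Request:
apply_moves(deltas="0 0 7 0 0 0 45;0 0 7 0 0 0 45;0 0 7 0 0 0 45;0 0 7 0 0 0 45;0 0 7 0 0 0 45;0 0 7 0 0 0 45;0 0 7 0 0 0 45;0 0 7 0 0 0 45;0 0 7 0 0 0 45;0 0 7 0 0 0 45")

```text
time: 23.25
eef_pos: [0.4749, 0.2102, 0.188]
eef_rot: [0.007, 0.998, -0.055, -0.002]
contact_force: [0.2, -0.4, -0.3]
finger_gap: 0.454
gripper_force: 0.0
```

Request:
apply_moves(deltas="0 0 7 0 0 0 45;0 0 7 0 0 0 45;0 0 7 0 0 0 45;0 0 7 0 0 0 45;0 0 7 0 0 0 45;0 0 7 0 0 0 45;0 0 7 0 0 0 45;0 0 7 0 0 0 45;0 0 7 0 0 0 45;0 0 7 0 0 0 45")

```text
time: 24.08
eef_pos: [0.475, 0.2103, 0.1884]
eef_rot: [0.009, 0.85, 0.527, 0.004]
contact_force: [-1.1, -0.2, -0.0]
finger_gap: 0.451
gripper_force: 0.0
```

Request:
apply_moves(deltas="0 0 7 0 0 0 45;0 0 7 0 0 0 45;0 0 7 0 0 0 45;0 0 7 0 0 0 45;0 0 0 0 0 0 45;0 0 0 0 0 0 45")

```text
time: 24.58
eef_pos: [0.4748, 0.2102, 0.188]
eef_rot: [0.008, 0.701, 0.713, 0.005]
contact_force: [-0.4, -0.2, -0.4]
finger_gap: 0.45
gripper_force: 0.0
```

```bash
python3 st.py; python3 -c "
from m import *
print(robot.observe()['joint_positions'].round(2))"
```

```text
24.58 [0.4748 0.2102 0.188 ] close deg 1.0 zdir [ 0.019 -0.004 -1.   ] gap 0.45 F [-0.4 -0.2 -0.4] grip 0.0 0.022
[-0.78  0.3   0.28  2.02 -0.09  0.83 -0.43]
```

Request:
apply_moves(deltas="0.23 1.09 1 0 0.002 0 45;0 0 0 0 0 -0.02 45;0 0 0 0 0 -0.025 45;0 0 0 0 0 -0.02 45;0 0 0 0 0 -0.01 45;0 0 0 0 0 -0.0035 45;0 0 0 0 0 0 45;0 0 0 0 0 0 45;0 0 0 0 0 0 45")

```text
time: 25.33
eef_pos: [0.4747, 0.213, 0.1091]
eef_rot: [-0.0, 0.694, 0.72, -0.0]
contact_force: [0.2, -0.4, 0.1]
finger_gap: 0.452
gripper_force: 0.0
```

```bash
python3 st.py; python3 - <<'E'
from m import *
o,f,w,rw,org=wrist(); cv2.imwrite("pics/w5.png",cv2.resize(f[100:400,100:460],(720,600)))
E
```

```text
25.33 [0.4747 0.213  0.1091] close deg 2.11 zdir [-0.001 -0.    -1.   ] gap 0.452 F [ 0.2 -0.4  0.1] grip 0.0 0.022
```

View pics/w5.png

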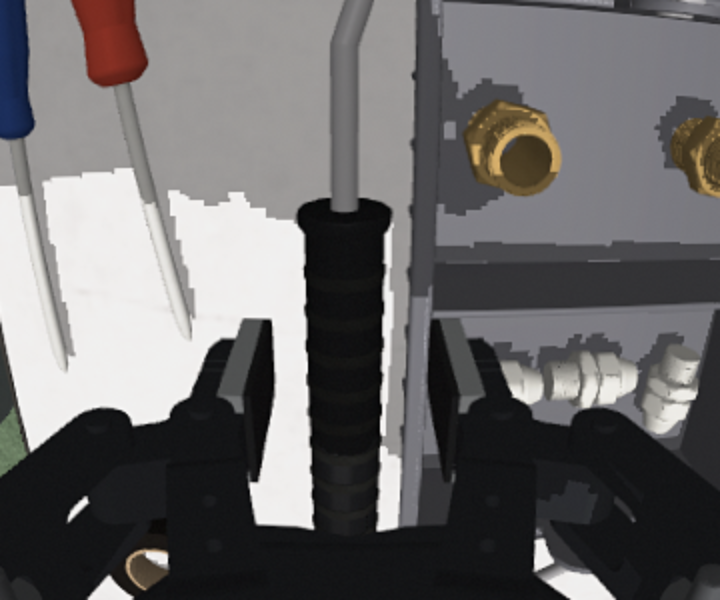

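The sleeve at (345,380) lies centred between the pads, clear of the tray wall. Grip.

Request:
apply_moves(deltas="0 0 0 0 0 0 5;0 0 0 0 0 0 5;0 0 0 0 0 0 5;0 0 0 0 0 0 5;0 0 0 0 0 0 5;0 0 0 0 0 0 5", grip_force=40)

```text
time: 25.88
eef_pos: [0.4736, 0.2128, 0.1079]
eef_rot: [-0.001, 0.694, 0.72, -0.001]
contact_force: [-1.5, 0.7, 0.9]
finger_gap: 0.185
gripper_force: 39.1
```

```bash
python3 st.py; python3 - <<'E'
import numpy as np
a0=np.arctan2(.0415,.0905)
a=np.linspace(a0,np.pi/2,19); x=-.1*np.cos(a); z=.1*np.sin(a)
for i in range(18): print(round(x[i+1]-x[i],4),round(z[i+1]-z[i],4),end="; ")
E
```

```text
25.88 [0.4736 0.2128 0.1079] close deg 2.15 zdir [-0.003 -0.001 -1.   ] gap 0.185 F [-1.5  0.7  0.9] grip 39.1 0.022
0.0028 0.0057; 0.0032 0.0055; 0.0035 0.0053; 0.0038 0.005; 0.0042 0.0048; 0.0045 0.0045; 0.0047 0.0042; 0.005 0.0039; 0.0052 0.0036; 0.0054 0.0033; 0.0056 0.0029; 0.0058 0.0025; 0.006 0.0022; 0.0061 0.0018; 0.0062 0.0014; 0.0063 0.001; 0.0063 0.0006; 0.0063 0.0002;
```

Request:
apply_moves(deltas="0 0 0 0.003 0 0.0057 5;0 0 0 0.003 0 0.0055 5;0 0 0 0.0035 0.0003 0.0053 5;0 0 0 0.0038 0 0.005 5;0 0 0 0.0042 0.0003 0.0048 5;0 0 0 0.0045 0 0.0045 5;0 0 0 0.0047 0.0003 0.0042 5;0 0 0 0.005 0 0.0039 5;0 0 0 0.0052 0.0003 0.0036 5")

```text
time: 26.63
eef_pos: [0.5104, 0.214, 0.1516]
eef_rot: [-0.001, 0.694, 0.72, -0.002]
contact_force: [-7.0, 0.5, 8.0]
finger_gap: 0.18
gripper_force: 40.0
```

```bash
cat > tp.py <<'E'
from m import *
exec(open("st.py").read().split("\n",1)[1])
o,f,w,rw,org=wrist()
import sys
lo,hi=float(sys.argv[1]),float(sys.argv[2])
with np.errstate(invalid='ignore'): m=(w[...,2]>lo)&(w[...,2]<hi)&(abs(w[...,0]-.565)<.09)&(abs(w[...,1]-.207)<.115)&(w[...,0]>.49)
p=w[m]; rc=cv2.minAreaRect((p[:,:2]*1000).astype(np.float32)); print("rim",m.sum(),[np.round(x,1) for x in rc])
A=np.c_[p[:,:2]-p[:,:2].mean(0),np.ones(len(p))]
k=np.linalg.lstsq(A,p[:,2],rcond=None)[0]; print("slope deg x,y",np.degrees(k[:2]).round(2),"z",k[2].round(4))
if len(sys.argv)>3: cv2.imwrite(sys.argv[3],f)
E
python3 tp.py .046 .054
```

```text
26.63 [0.5104 0.214  0.1516] close deg 2.14 zdir [-0.004 -0.001 -1.   ] gap 0.18 F [-7.   0.5  8. ] grip 40.0 0.022
rim 6040 [array([566.3, 207. ]), array([144.2, 204. ]), np.float64(2.3)]
slope deg x,y [-0.16  0.17] z 0.0498
```

Request:
apply_moves(deltas="0 0 0 0.0048 0 0.0043 5;0 0 0 0.0054 0.0003 0.0034 5;0 0 0 0.0058 0 0.0025 5;0 0 0 0.006 0.0003 0.0022 5;0 0 0 0.0061 0 0.0018 5;0 0 0 0.0062 0.0003 0.0014 5;0 0 0 0.0063 0 0.001 5;0 0 0 0.0063 0.0003 0.0006 5;0 0 0 0 0 0 5;0 0 0 0 0 0 5")

```text
time: 27.52
eef_pos: [0.5588, 0.2153, 0.168]
eef_rot: [0.0, 0.694, 0.72, -0.0]
contact_force: [1.0, 2.3, 1.3]
finger_gap: 0.182
gripper_force: 39.8
```

```bash
python3 tp.py .046 .054
```

```text
27.52 [0.5588 0.2153 0.168 ] close deg 2.13 zdir [-0.001 -0.001 -1.   ] gap 0.182 F [1.  2.3 1.3] grip 39.8 0.022
rim 6551 [array([565.1, 213.9]), array([144.5, 189.6]), np.float64(2.1)]
slope deg x,y [-0.06  0.11] z 0.0498
```

Request:
apply_moves(deltas="0 0 0 0.004 0.0001 0.0002 5;0 0 0 0.003 0.0001 0 5;0 0 0 0 0 0 5;0 0 0 0 0 0 5;0 0 0 0 0 0 5", grip_force=70)

```text
time: 27.98
eef_pos: [0.5651, 0.2155, 0.1682]
eef_rot: [-0.0, 0.694, 0.72, -0.001]
contact_force: [1.2, 3.5, 5.9]
finger_gap: 0.172
gripper_force: 68.4
```

```bash
python3 tp.py .046 .054; python3 - <<'E'
from m import *
for n in("top","scene"):
    s=snap(n);w=cloud(s);f=s["frame"]
    with np.errstate(invalid='ignore'): m=(w[...,2]>.046)&(w[...,2]<.056)&(abs(w[...,0]-.565)<.09)&(abs(w[...,1]-.207)<.115)
    rc=cv2.minAreaRect((w[m][:,:2]*1000).astype(np.float32)); print(n,"rim",[np.round(x,1) for x in rc])
    with np.errstate(invalid='ignore'): m=(w[...,2]>.145)&(w[...,2]<.185)&(abs(w[...,0]-.565)<.04)&(abs(w[...,1]-.207)<.115)&(abs(w[...,1]-.215)>.03)
    if m.sum()>5: print("bar",m.sum(),np.median(w[m],0).round(4),np.percentile(w[m],[5,95],axis=0).round(3).tolist())
E
```

```text
27.98 [0.5651 0.2155 0.1682] close deg 2.15 zdir [-0.001 -0.001 -1.   ] gap 0.172 F [1.2 3.5 5.9] grip 68.4 0.022
rim 6634 [array([565.2, 214.9]), array([144.7, 187.7]), np.float64(2.0)]
slope deg x,y [-0.02  0.11] z 0.0498
top rim [array([565.7, 188.2]), array([144.6, 172.8]), np.float64(2.0)]
bar 224 [0.567  0.1602 0.1652] [[0.559, 0.106, 0.157], [0.574, 0.183, 0.17]]
scene rim [array([563.1, 208.5]), array([148. , 209.2]), np.float64(2.2)]
bar 349 [0.5598 0.2546 0.1598] [[0.555, 0.118, 0.15], [0.567, 0.306, 0.166]]
```

Request:
apply_moves(deltas="0 0 0 0 0 0.001 5;0 0 0 0 0 0.002 5;0 0 0 0 0 0.003 5;0 0 0 0 0 0.004 5;0 0 0 0 0 0.005 5;0 0 0 0 0 0.005 5;0 0 0 0 0 0.004 5;0 0 0 0 0 0.003 5;0 0 0 0 0 0.002 5;0 0 0 0 0 0.001 5", grip_force=90)

```text
time: 28.97
eef_pos: [0.5648, 0.2153, 0.1983]
eef_rot: [-0.0, 0.694, 0.72, -0.001]
contact_force: [1.1, -0.2, -8.2]
finger_gap: 0.166
gripper_force: 87.9
```

```bash
python3 tp.py .06 .086
```

```text
28.97 [0.5648 0.2153 0.1983] close deg 2.14 zdir [-0.002 -0.001 -1.   ] gap 0.166 F [ 1.1 -0.2 -8.2] grip 87.9 0.022
rim 10169 [array([566.9, 208.9]), array([144.3, 197.9]), np.float64(2.1)]
slope deg x,y [0.16 1.3 ] z 0.0752
```

Request:
apply_moves(deltas="0 0 0 0 0 0.003 5;0 0 0 0 0 0.006 5;0 0 0 0 0 0.009 5;0 0 0 0 0 0.011 5;0 0 0 0 0 0.011 5;0 0 0 0 0 0.011 5;0 0 0 0 0 0.011 5;0 0 0 0 0 0.011 5;0 0 0 0 0 0.008 5;0 0 0 0 0 0.005 5")

```text
time: 29.85
eef_pos: [0.5651, 0.2154, 0.2855]
eef_rot: [-0.0, 0.694, 0.72, -0.0]
contact_force: [0.1, 0.1, -7.9]
finger_gap: 0.165
gripper_force: 88.0
```

Request:
apply_moves(deltas="0 0 0 0 0 0.003 5;0 0 0 0 0 0.001 5;0 0 0 0 0 0 5;0 0 0 0 0 0 5;0 0 0 0 0 0 5;0 0 0 0 0 0 5;0 0 0 0 0 0 5;0 0 0 0 0 0 5")

```text
time: 30.52
eef_pos: [0.5646, 0.2152, 0.2876]
eef_rot: [-0.0, 0.694, 0.72, -0.002]
contact_force: [0.0, -0.2, -8.5]
finger_gap: 0.166
gripper_force: 88.0
```

```bash
python3 tp.py .164 .176; python3 - <<'E'
from m import *
for n in("top","scene"):
    s=snap(n);w=cloud(s);f=s["frame"]
    if n=="scene": cv2.imwrite("pics/scene2.png",f)
    with np.errstate(invalid='ignore'): m=(w[...,2]>.164)&(w[...,2]<.178)&(abs(w[...,0]-.565)<.08)&(abs(w[...,1]-.207)<.11)
    p=w[m]
    for lab,k in(("x+",p[:,0]>.625),("x-",p[:,0]<.51),("y+",p[:,1]>.3),("y-",p[:,1]<.115),("x+y+",(p[:,0]>.625)&(p[:,1]>.25)),("x+y-",(p[:,0]>.625)&(p[:,1]<.15))):
        if k.sum()>5: print(n,lab,k.sum(),p[k].mean(0).round(4))
E
```

```text
30.52 [0.5646 0.2152 0.2876] close deg 2.13 zdir [-0.003 -0.002 -1.   ] gap 0.166 F [ 0.  -0.2 -8.5] grip 88.0 0.022
rim 6799 [array([565.2, 214.1]), array([144.9, 186.9]), np.float64(2.1)]
slope deg x,y [-0.31  0.04] z 0.1687
top x+ 286 [0.6336 0.1687 0.169 ]
top x- 350 [0.4975 0.1837 0.1702]
top y- 243 [0.5672 0.1056 0.1701]
top x+y- 106 [0.6344 0.1245 0.1691]
scene x+ 294 [0.6304 0.2116 0.1668]
scene x- 409 [0.4953 0.218  0.1675]
scene y+ 327 [0.5571 0.306  0.1682]
scene y- 257 [0.5615 0.11   0.1685]
scene x+y+ 96 [0.6284 0.2811 0.1668]
scene x+y- 57 [0.6327 0.1274 0.167 ]
```

View pics/scene2.png

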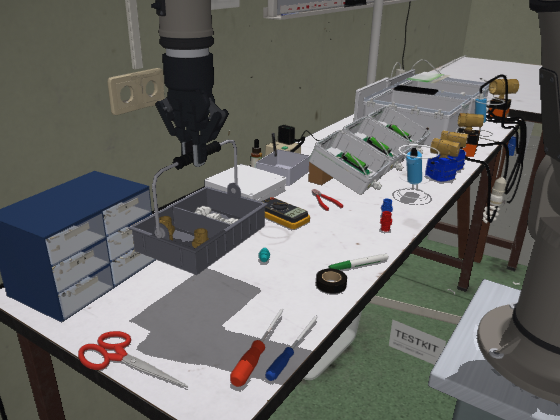

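The tray hangs level (tilt about 0.4° or less) at (200,225), its rim at 0.169 m, so its underside is about 0.119 m up. The parts are inside and the bystanders untouched. Handing in.

Request:
apply_moves(deltas="0 0 0 0 0 0.001 5;0 0 0 0 0 0 5;0 0 0 0 0 0 5;0 0 0 0 0 0 5;0 0 0 0 0 0 5;0 0 0 0 0 0 5;0 0 0 0 0 0 5;0 0 0 0 0 0 5")

```text
time: 31.33
eef_pos: [0.5646, 0.2152, 0.2888]
eef_rot: [-0.0, 0.694, 0.72, -0.001]
contact_force: [0.1, 0.1, -7.9]
finger_gap: 0.16
gripper_force: 88.0
```

```bash
python3 st.py; python3 -c "
from station import robot
print(robot.close_job())"
```

```text
31.33 [0.5646 0.2152 0.2888] close deg 2.14 zdir [-0.002 -0.002 -1.   ] gap 0.16 F [ 0.1  0.1 -7.9] grip 88.0 0.022
the job is handed in; nothing more can be done
None
```

The job is handed in at 31.3 s: the brass nipple and both glands are in their matching bays, and the tray is held by its black grip, level to about 0.4° and about 12 cm above the bench.

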